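Push the row of tile blanks home and close the keeper

ROBOT

A 6-joint arm with a two-finger parallel gripper is mounted at the origin on the work surface. World frame = base frame: x ahead of the robot, y to its left, z up, the work surface at z = 0. Lengths are in m, angles in rad, forces in N, time in s.
With the tool pointing down it reaches from about 0.4 to 0.825 m from the base axis. Payload 7 kg.
Tool frame: the origin (TCP) lies midway between the tips of the shut fingers; the grasp point (between the pads) lies 19 mm behind it (r.grip_point_offset is the distance from the TCP to the grasp point, in m); z points along the fingers, y is the line along which they close (so a half turn about z gives the same grasp; the last joint's range is limited). The gripper opens to 88 mm and grips with 3 to 60 N. Pads are 19 mm wide; open, the fingers measure 130 mm over their backs; the gripper's body (78 mm by 193 mm) begins 47 mm behind the grasp point.
Start: joints at [-0.893, 0.359, 0.012, 0, -1.224, -0.288], TCP at [0.256, -0.624, 0.227] pointing down, gripper open.
Joint ranges: [-3.07, 3.07], [-1.43, 2.12], [-1.02, 1.25], [-3.03, 1.67], [-3.05, -0], [-3.03, 3.03]. Speed limits (rad/s): [2.39, 2.39, 3.01, 3.14, 3.14, 3.14].

INTERFACE

Orientations are given as [roll, pitch, yaw] about the fixed x, y, z axes, in that order (R = Rz(yaw) Ry(pitch) Rx(roll)).
In Python, from bench import r gives the robot as it stands.
- The arm moves only by the tool jog_arm, never from a script. Its argument "plan" is text: rows parted by semicolons, each of 6 numbers parted by spaces: the shift along the tool's x, y, z in m, then the turn, a rotation vector about the tool's x, y, z in degrees. A call has 1 to 12 rows; each row is the pose to reach, as a shift and turn from the pose commanded when the call began, along the tool's axes at that moment; what a row does not reach only later rows make up. A row lasts 1/12 s, in which the tool goes at most 41.7 mm and 7.16 degrees, less where a joint would pass 70% of its speed; a pose out of reach is approached as far as the arm can. A call with a gripper value outside its range is refused whole. "jaw" is the opening, from -1 (shut) to 1 (fully open), set as the call begins (left out, the last holds). The fingers move at their own pace and stop on an object; "force" is the grip in N (left out, the last holds). Time passes only in rows, so rows that repeat a pose let the fingers close. It gives the time, the measured TCP pose, the force, the opening and the grip force at its end, in the units of the state.
- r.state(): the state, without advancing time (a new reading comes with each control period).
- r.get_image(name): name is "scene" or "side" or "wrist"; returns a dict with "pixels" (384x512x3 uint8, red, green, blue), "range_z" (384x512 float32, m along the optical axis (not along the pixel's ray), 0 where there is no reading), "mtx" (3x3 intrinsics, pixels), "position" and "orientation" of the camera in the world; the wrist camera has in their place "hand_eye" (4x4, takes a point from camera to tool coordinates, whose origin is the TCP and whose axes are the flange's). Camera axes: x right, y down, z forward; pixel columns grow to the right and rows downward; lengths in m; the calibration is good to about 2 mm. The wrist camera is an equidistant fisheye: a pixel r from the principal point sees the ray r / f radians off the axis. A picture is of the moment at which its call begins: read the wrist's pose just before it.
- r.sign_off(): hands the job in; it is judged then, once.
Trained networks look in a picture, given as the dict that the camera call returned (one of the last four; its "shot" number tells which), for a name from the list of things; names that differ only in an ending like _2 or _b are one class to them, and where a whole thing is asked for, a point or a joint stands for the part that bears it (a point fixed in the world has none). Each returns a list of dicts, best first, with "score" (0 to 1); they miss things now and then, are a little off and sometimes report something else, mostly with a low value. They report only what shows in the picture. A call takes as long as a camera call. They do not tell look-alikes from the thing itself.
- r.silhouettes(target, picture): "pixels" (384x512 bool, what is visible of it) and "rect" ([left, top, right, bottom] in pixels, round what is visible of it).
The state is a dict: "time": time; "joint_pos": joint angles; "dq": joint speeds; "joint_torque": joint torques, N m; "tool_pos": TCP position; "orientation": TCP orientation; "contact_force": force on the tool from outside, world axes, zero at the start; "ft_torque": the same for the moment, N m; "opening": opening from 0.0 (shut) to 1.0 (fully open); "gripper_force": force on a finger pad.
Only numpy, scipy, OpenCV 4.12 (cv2) and the standard library are available. Lean on these libraries where they do the work, as an engineer would, in place of code of your own. Each camera call takes 0.05 s, during which the arm holds its last target. There are 200 camera calls.

TASK

Four terracotta blocks stand in a touching row on the painting jig's rail. With the fingertips push the row from its rear block, kept together as one train, along the rail until it is fully home against the end stop; then push the pivoting steel keeper bar round until it lies square across the rail behind the row, and let go. Do not lift any block off the rail, and leave the other things on the table alone.

Things in the scene. Friction and masses are not known exactly. Their poses are not given: they have to be found in the camera images.
- jig: painting jig fixed to the table: wooden board 118 x 370 x 8 mm with a channel 47 mm wide between aluminium lips 8 mm wide. Origin on the table under the channel's centre line; y runs along the channel to the end stop, x across it to the keeper's side, z up. Channel floor 8 mm, lip tops 14 mm above the table; it runs from y = -190 (open end) to +150 mm (stop)
- stop_face (a point): centre of the face of the dark wooden end stop that the row must meet, at 0, +150, +20 mm in the jig's frame; the stop is 63 mm wide, 20 mm thick, and its top is 38 mm above the table
- block1: plain unglazed terracotta block, 44 x 44 x 24 mm high, about 0.1 kg; origin at the centre of its underside; front of the row, nearest the stop. In the channel the blocks' tops are 32 mm above the table. Home, the centres of blocks 1 to 4 lie at y = +128, +84, +40 and -4 mm in the jig's frame
- block2: plain unglazed terracotta block, 44 x 44 x 24 mm high, about 0.1 kg; origin at the centre of its underside; second of the row
- block3: plain unglazed terracotta block, 44 x 44 x 24 mm high, about 0.1 kg; origin at the centre of its underside; third of the row
- block4: plain unglazed terracotta block, 44 x 44 x 24 mm high, about 0.1 kg; origin at the centre of its underside; the rear block of the row, farthest from the stop: the one to push. At the start it is 40 to 95 mm short of its home place; pushing the row takes about 1 to 5 N
- keeper (a joint): keeper angle: flat steel bar 14 x 14 mm (18 to 32 mm above the table) on a vertical pin. 0 = parallel to the rail, pointing to the jig's -y; negative = swung outwards; grows clockwise from above, in over the rail, to its stop at 1.57 = square across the rail, 4 mm behind a row that is home (else it hits the row). Starts at -0.6 to 0, stays where left; about 1 N at its end turns it
- keeper_pivot (a point): the keeper's pin axis, at +47, -37, +25 mm in the jig's frame. The bar reaches 85 mm from here to its free end and 9 mm past the pin
- keeper_end (a point): the axis of the black upright pin near the bar's free end, 78 mm from the pivot, 25 mm above the table (half-way up the bar); the pin is 12 mm in diameter, its top 58 mm above the table
- spare: plain unglazed terracotta block, 44 x 44 x 24 mm high, about 0.1 kg; origin at the centre of its underside; a spare standing on the table on the robot's side of the jig, not in the row: leave it
- dish: white ceramic dish, 84 mm across, 30 mm high, beyond the jig; origin under its centre: leave it
- jar: lidded glass jar, 48 mm across, 65 mm high, beyond the jig; origin under its centre: leave it
- brush: fine artist's brush, 170 mm long, 9 mm thick, origin under its middle, lying on the table on the robot's side of the jig, roughly parallel to the rail: leave it
Not all that is in view belongs to the job. Leave any white or yellow look-alike of the block3 alone.

How it is judged:
On the way, in this order (a step that is already met when the one before it is completed fails the run):
1. the row is home against the stop (y of block1 in the frame of jig above 0.124 m and y of block2 in the frame of jig above 0.08 m and y of block3 in the frame of jig above 0.036 m and y of block4 in the frame of jig above -0.008 m), for 0.2 s.
2. the keeper is swung square across the rail behind the row (value of joint keeper above 1.45 rad), for 0.2 s.
At the end, for the whole second after the job is handed in: All four blocks lie flat and at rest in the channel, each within 4 mm of its home place against the stop (so no gap is left) and within 4 mm of the channel's centre line; the keeper stands at 1.45 rad or more (all of step 1 and z of each of block1, block2, block3, block4 in the frame of jig below 0.011 m and x of block1 in the frame of jig between -0.004 and 0.004 m and angle between each of block1, block2, block3, block4's own z axis and vertical below 0.06 rad and x of block2 in the frame of jig between -0.004 and 0.004 m and x of block3 in the frame of jig between -0.004 and 0.004 m and x of block4 in the frame of jig between -0.004 and 0.004 m and linear speed of each of block1, block2, block3, block4 below 0.005 m/s and value of joint keeper between 1.45 and 1.65 rad); the robot touches nothing.
It fails at once if a block of the row was lifted or tipped (z of any of block1, block2, block3, block4 in the frame of jig above 0.016 m or angle between any of block1, block2, block3, block4's own z axis and vertical above 0.3 rad).
It fails at once if the row was broken up: neighbours more than 12 mm apart (distance between block1 and block2 above 0.056 m or distance between block2 and block3 above 0.056 m or distance between block3 and block4 above 0.056 m).
It fails at once if one of the other things was moved more than 15 mm (distance of any of spare, dish, jar, brush from where it was at the start of the episode above 0.015 m).
It also fails if it takes over 48 s, if anything falls off the work surface, if the arm or the gripper's body presses on something with over 40 N, if the wrist force passes 120 N, or if a joint passes its speed limit or range.

## Working session

There is one attempt and no reset: what is moved stays moved. The work goes in short steps, Python scripts to look and compute and a tool call to move; the robot and the scene stay as the last step left them, time stands still between calls to the robot, and variables do not carry over. Pictures are saved under pics/ and viewed, at most 10 in all, crops included, and the job is handed in when it is done.

Besides the shell and the picture viewer there is one more tool, called after "Call:" by a JSON object that holds its "name" and its "arguments", one argument or row to a line. jog_arm: Moves the arm, as the interface text tells. Its arguments: {"type":"object","properties":{"plan":{"type":"string"},"jaw":{"type":"number"},"force":{"type":"number"}},"required":["plan"]}

```bash
mkdir -p pics; ls; python3 - <<'E'
from bench import r
import cv2,pickle
s=r.state();print(s)
ims={}
for n in("scene","side"):
    p=r.get_image(n);ims[n]=p;cv2.imwrite(f"pics/{n}0.png",p["pixels"][:,:,::-1])
    print(n,p["position"],p["orientation"],p["mtx"])
    for t in("jig","block4","keeper","keeper_end"):
        try:
            for d in r.silhouettes(t,p): print(t,round(d["score"],2),d["rect"],d["pixels"].sum())
        except Exception as e: print(t,e)
pickle.dump(ims,open("ims0.pkl","wb"))
E
```

```text
pics
{'time': 0.0, 'joint_pos': array([-8.92908468e-01,  3.59344197e-01,  1.10495292e-02, -3.13391313e-04,
       -1.22410568e+00, -2.88067063e-01]), 'dq': array([ 1.59006581e-04, -3.14377066e-04,  2.07092805e-03,  6.72614511e-04,
       -5.74406207e-05,  4.50860840e-04]), 'joint_torque': array([-1.58138726e-03, -5.82721639e+01,  2.93051165e+01,  6.99701965e+00,
        6.65083411e-03, -1.55496036e-04]), 'tool_pos': array([ 0.25626866, -0.62392799,  0.22565286]), 'orientation': array([ 3.13997102e+00, -1.73269383e-04, -2.75187844e+00]), 'contact_force': array([0.66991226, 0.89390044, 0.00871346]), 'ft_torque': array([-0.05793925, -0.03834026,  0.01829957]), 'gripper_force': 0.0, 'opening': 0.9992686829584467}
scene [ 0.82388072 -0.20474752  0.67619302] [-2.59725222 -0.00602131  0.81507515] [[348.24042425   0.         253.3863309 ]
 [  0.         348.24042425 196.04517821]
 [  0.           0.           1.        ]]
jig 0.62 [167.2, 132.5, 289.6, 285.4] 6491
block4 0.95 [206.2, 207.5, 229.7, 231.4] 516
block4 0.89 [208.6, 313.6, 241.1, 350.6] 706
block4 0.77 [243.4, 277.8, 274.1, 308.9
[... 374 characters left out ...]
965  0.0095103  -2.77789489] [[349.89764943   0.         253.24539949]
 [  0.         349.89764943 184.96585132]
 [  0.           0.           1.        ]]
jig 0.96 [224.7, 156.8, 314.5, 290.0] 6989
block4 0.91 [165.7, 173.4, 192.9, 195.9] 426
block4 0.89 [260.6, 187.9, 287.5, 202.0] 323
block4 0.76 [293.4, 136.3, 321.6, 157.2] 337
block4 0.69 [211.3, 134.2, 230.8, 151.8] 280
block4 0.62 [262.7, 214.1, 288.3, 240.6] 678
block4 0.57 [260.7, 198.9, 286.9, 215.0] 314
block4 0.54 [198.7, 150.7, 219.0, 172.0] 332
block4 0.5 [260.4, 176.2, 281.0, 185.8] 263
keeper 0.69 [225.4, 157.8, 253.5, 196.0] 340
keeper_end 0.83 [226.4, 160.6, 256.8, 197.2] 387
keeper_end 0.61 [260.2, 188.5, 282.8, 200.9] 281
```

```bash
python3 - <<'E'
import cv2,pickle,numpy as np
ims=pickle.load(open("ims0.pkl","rb"))
a=cv2.resize(ims["scene"]["pixels"][120:360,100:340],(600,600),interpolation=3)
cv2.imwrite("pics/a.png",a[:,:,::-1])
b=cv2.resize(ims["side"]["pixels"][110:310,140:340],(600,600),interpolation=3)
cv2.imwrite("pics/b.png",b[:,:,::-1])
E
```

```text
(no output)
```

View pics/a.png

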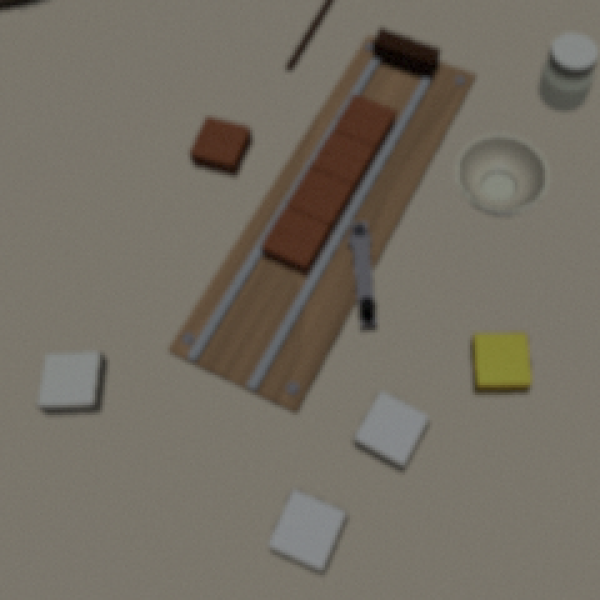

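View pics/b.png

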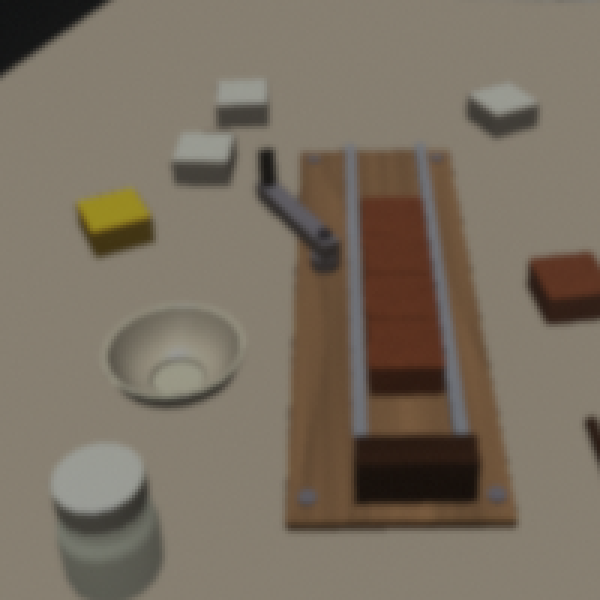

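Both views show the jig with the stop end at the top of scene crop (407,50) and the row between (375,105) and (285,258). The keeper pivot is at (360,230) and its pin at (368,305). The spare is at (220,145), the brush near (310,30), and white and yellow look-alikes lie around. I'll fit the jig pose, row position and keeper angle from both views.

```bash
cat > h.py <<'E'
import numpy as np
from scipy.spatial.transform import Rotation as R
def proj(im,P):
    Rm=R.from_euler("xyz",im["orientation"]).as_matrix()
    c=(np.asarray(P)-im["position"])@Rm; q=c@np.asarray(im["mtx"]).T
    return q[:,:2]/q[:,2:]
def jw(p,P):  # jig->world
    P=np.asarray(P,float); c,s=np.cos(p[2]),np.sin(p[2])
    return np.c_[p[0]+c*P[:,0]-s*P[:,1],p[1]+s*P[:,0]+c*P[:,1],P[:,2]]
E
python3 - <<'E'
from h import *
import pickle
from scipy.optimize import least_squares
ims=pickle.load(open("ims0.pkl","rb"))
C=np.array([[-59,-190,8],[59,-190,8],[59,180,8],[-59,180,8],[-31.5,150,38],[31.5,150,38]])/1e3
obs={"scene":np.array([[173,350],[297,405],[475,75],[368,40],[376,55],[436,74]])/2.5+[100,120],
"side":np.array([[448,152],[303,152],[290,523],[516,520],[476,437],[356,437]])/3+[140,110]}
piv={"scene":np.array([360,230])/2.5+[100,120],"side":np.array([325,235])/3+[140,110]}
pin={"scene":np.array([368,302])/2.5+[100,120],"side":np.array([266,152])/3+[140,110]}
rear={"scene":np.array([287,256])/2.5+[100,120],"side":np.array([393,197])/3+[140,110]}
front={"scene":np.array([376,105])/2.5+[100,120],"side":np.array([406,368])/3+[140,110]}
def res(p):
    Q=jw(p,C); Q[:,2]+=p[3]
    return np.concatenate([(proj(ims[n],Q)-obs[n]).ravel() for n in ims])
best=min((least_squares(res,[.55,-.2,y,0],loss="soft_l1") for y in np.arange(-3,3.1,1)),key=lambda s:s.cost)
p=best.x;print(p,best.cost,np.round(res(p).reshape(2,-1,2),1).tolist())
def tri(o):
    f=lambda x:np.concatenate([(proj(ims[n],[x])-o[n]).ravel() for n in ims])
    s=least_squares(f,[p[0],p[1],.03]);w=s.x;d=w[:2]-p[:2];c,si=np.cos(p[2]),np.sin(p[2])
    return np.round(np.r_[c*d[0]+si*d[1],-si*d[0]+c*d[1],w[2]]*1e3,1),np.round(s.fun,1)
for n,o in dict(piv=piv,pin=pin,rear=rear,front=front).items(): print(n,*tri(o))
np.save("p.npy",p)
from bench import r
E
```

```text
[ 0.505592    0.04125576  0.37777176 -0.00301544] 23.49551813182123 [[[-3.4, 0.5], [-1.5, 3.0], [-1.4, 0.0], [-1.9, -1.7], [-0.4, -3.7], [-0.2, -2.5]], [[-0.2, -0.2], [-1.2, 0.6], [-1.1, 0.7], [1.1, 0.3], [-4.7, -0.1], [-5.5, 0.6]]]
piv [ 40.4 -35.6  32.8] [-0.9 -0.3 -0.9  0.2]
pin [  80.7 -102.    58.3] [-0.6 -0.2 -0.7  0.1]
rear [ -5.7 -82.4  30.9] [-1.5 -0.7 -1.6  0.5]
front [-5.3 91.  28.8] [-1.1 -0.4 -0.8  0.2]
```

```bash
python3 - <<'E'
from h import *
import pickle
from scipy.optimize import least_squares
ims=pickle.load(open("ims0.pkl","rb"))
C=np.array([[-59,-190,8],[59,-190,8],[59,180,8],[-59,180,8],[-31.5,150,38],[31.5,150,38],[47,-37,33]])/1e3
obs={"scene":np.array([[173,350],[297,405],[475,75],[368,40],[376,55],[436,74],[360,230]])/2.5+[100,120],
"side":np.array([[448,152],[303,152],[290,523],[516,520],[476,437],[356,437],[325,235]])/3+[140,110]}
pin={"scene":np.array([368,302])/2.5+[100,120],"side":np.array([266,152])/3+[140,110]}
rear={"scene":np.array([287,256])/2.5+[100,120],"side":np.array([393,197])/3+[140,110]}
front={"scene":np.array([376,105])/2.5+[100,120],"side":np.array([406,368])/3+[140,110]}
def res(p):
    B=C.copy();B[:4,0]+=p[4];B[:4,1]+=p[5];Q=jw(p,B); Q[:,2]+=p[3]
    return np.concatenate([(proj(ims[n],Q)-obs[n]).ravel() for n in ims])
best=least_squares(res,[.5,.04,.378,0,0.01,0],loss="soft_l1",f_scale=1.)
p=best.x;print(p,best.cost,np.round(res(p).reshape(2,-1,2),1).tolist())
def tri(o):
    f=lambda x:np.concatenate([(proj(ims[n],[x])-o[n]).ravel() for n in ims])
    s=least_squares(f,[p[0],p[1],.03]);w=s.x;d=w[:2]-p[:2];c,si=np.cos(p[2]),np.sin(p[2])
    return np.round(w,4),np.round(np.r_[c*d[0]+si*d[1],-si*d[0]+c*d[1],w[2]]*1e3,1),np.round(s.fun,1)
for n,o in dict(pin=pin,rear=rear,front=front).items(): print(n,*tri(o))
np.save("p.npy",p)
print("jig y dir",-np.sin(p[2]),np.cos(p[2]))
for n,P in dict(preR=[0,-.13,.02],rear=[0,-.081,.02],home=[0,-.026,.02],piv=[.047,-.037,.025]).items(): print(n,jw(p,[P]))
E
```

```text
[ 0.49928909  0.0393422   0.37475253 -0.00199495  0.00785132  0.00072432] 21.71024319280311 [[[-2.8, -0.1], [-0.9, 2.5], [-0.5, -0.3], [-1.0, -2.1], [-2.6, -5.0], [-2.5, -3.7], [-1.1, 0.4]], [[-0.5, -0.2], [-1.5, 0.4], [-2.3, 0.8], [0.1, 0.6], [-0.7, -0.4], [-1.5, 0.2], [-0.9, 0.7]]]
pin [ 0.6182 -0.0238  0.0583] [  87.6 -102.3   58.3] [-0.6 -0.2 -0.7  0.1]
rear [ 0.5307 -0.0374  0.0309] [  1.2 -82.9  30.9] [-1.5 -0.7 -1.6  0.5]
front [0.4671 0.1239 0.0288] [ 0.9 90.4 28.8] [-1.1 -0.4 -0.8  0.2]
jig y dir -0.36604224609484803 0.9305982345103814
preR [[ 0.54687458 -0.08163557  0.02      ]]
rear [[ 0.52893851 -0.03603626  0.02      ]]
home [[0.50880619 0.01514664 0.02      ]]
piv [[0.55657077 0.02211405 0.025     ]]
```

Call:
{"name": "jog_arm", "arguments": {
  "plan": "-0.02 0.016 0 0 0 0.86; -0.045 0.036 0 0 0 0.86; -0.075 0.06 0 0 0 0.86; -0.105 0.084 0 0 0 0.86; -0.135 0.108 0 0 0 0.86; -0.165 0.132 0 0 0 0.86; -0.195 0.156 0 0 0 0.86; -0.22 0.177 0 0 0 0.86; -0.237 0.19 0 0 0 0.86; -0.237 0.19 0 0 0 0.86",
  "jaw": -1,
  "force": 20
}}

```text
time: 1.33
tool_pos: [0.4052, -0.3557, 0.2271]
orientation: [-3.141, 0.001, -2.764]
contact_force: [0.3, -0.2, -0.9]
opening: 0.298
gripper_force: 0.0
```

```bash
cat >> h.py <<'E'
def where(target_jig,p=None):
    """tool-frame shift/turn from current TCP to jig-frame target (x,y,z world z), yaw = jig yaw+pi"""
    from bench import r
    p=np.load("p.npy") if p is None else p
    s=r.state(); T=R.from_euler("xyz",s["orientation"])
    w=jw(p,[target_jig])[0]
    d=T.inv().apply(w-s["tool_pos"])
    c,si=np.cos(p[2]),np.sin(p[2]);e=s["tool_pos"]-[p[0],p[1],0]
    turn=(T.inv()*R.from_euler("xyz",[np.pi,0,p[2]-np.pi])).as_rotvec(degrees=True)
    print("t",round(s["time"],2),"jig",np.round([c*e[0]+si*e[1],-si*e[0]+c*e[1],e[2]],4),"F",np.round(s["contact_force"],1),"shift",np.round(d,4),"turn",np.round(turn,2))
E
python3 -c "
from h import *
where([0,-.140,.12])"
```

```text
t 1.33 jig [-0.2322 -0.3332  0.2271] F [ 0.3 -0.2 -0.9] shift [-0.2327  0.1925  0.1073] turn [-0.03  0.07  0.18]
```

Call:
{"name": "jog_arm", "arguments": {
  "plan": "-0.02 0.016 0 0 0 0; -0.045 0.037 0.01 0 0 0; -0.075 0.062 0.025 0 0 0; -0.105 0.087 0.04 0 0 0; -0.135 0.112 0.06 0 0 0; -0.165 0.136 0.08 0 0 0; -0.195 0.16 0.095 0 0 0; -0.22 0.18 0.105 0 0 0; -0.233 0.192 0.107 0 0 0; -0.233 0.192 0.107 0 0 0; -0.233 0.192 0.107 0 0 0"
}}

```text
time: 2.25
tool_pos: [0.5503, -0.0939, 0.1191]
orientation: [3.141, -0.001, -2.765]
contact_force: [-0.3, 0.8, -0.1]
opening: 0.002
gripper_force: 0.0
```

```bash
python3 - <<'E'
from h import *
where([0,-.130,.019])
from bench import r
import cv2,pickle
s=r.state();w=r.get_image("wrist");sd=r.get_image("side")
pickle.dump((s,w,sd),open("w1.pkl","wb"))
print(w["hand_eye"],w["mtx"])
a=cv2.hconcat([w["pixels"],sd["pixels"]]);a=cv2.resize(w["pixels"],(800,600),interpolation=3)
cv2.imwrite("pics/w1.png",a[:,:,::-1])
E
```

```text
t 2.25 jig [-0.0013 -0.1426  0.1191] F [-0.3  0.8 -0.1] shift [-0.0014  0.0126  0.1001] turn [ 0.01 -0.05  0.11]
[[-5.78299727e-05 -9.66361631e-01 -2.57187082e-01  6.94955567e-02]
 [ 9.99999596e-01 -2.86455700e-04  8.51480745e-04 -2.27250625e-06]
 [-8.96511027e-04 -2.57186929e-01  9.66361257e-01 -1.57757678e-01]
 [ 0.00000000e+00  0.00000000e+00  0.00000000e+00  1.00000000e+00]] [[297.31863964   0.         254.07500478]
 [  0.         297.31863964 187.24896208]
 [  0.           0.           1.        ]]
```

View pics/w1.png

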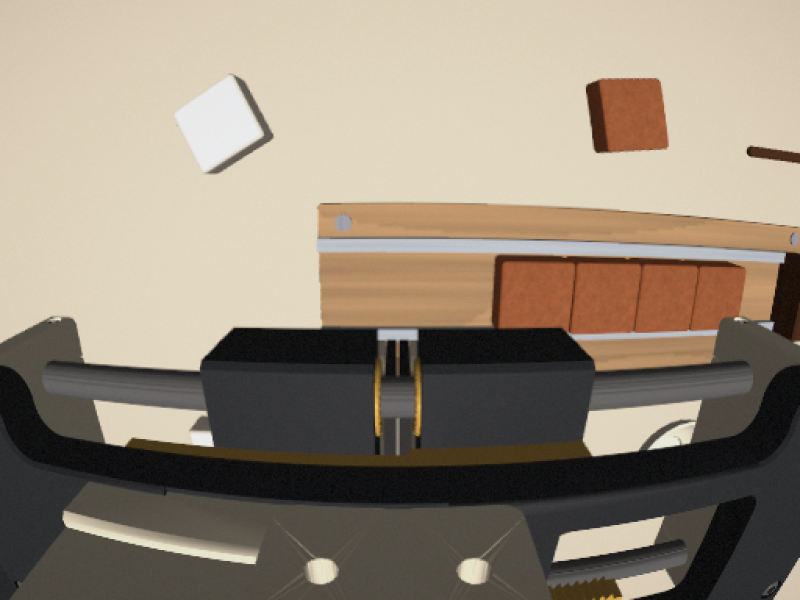

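The wrist view shows the row ahead: block4's rear edge is at about x=500 px and its far-side (robot-side) edge at row 262. The spare is at (630,115), and the fingertips are near (398,333). Next I'll cross-check the row pose against this view.

```bash
python3 - <<'E'
from h import *
import pickle
s,w,sd=pickle.load(open("w1.pkl","rb"));p=np.load("p.npy")
def ray(uv,z):
    d=(np.array(uv)*512/800-w["mtx"][:2,2])/w["mtx"][0,0];t=np.linalg.norm(d)
    v=np.r_[d/t*np.sin(t),np.cos(t)];H=w["hand_eye"];T=R.from_euler("xyz",s["orientation"])
    o=T.apply(H[:3,3])+s["tool_pos"];v=T.apply(H[:3,:3]@v)
    q=o+v*(z-o[2])/v[2];e=q-[p[0],p[1],0];c,si=np.cos(p[2]),np.sin(p[2])
    return np.round([1e3*(c*e[0]+si*e[1]),1e3*(-si*e[0]+c*e[1])],1)
for n,uv,z in [("rear-left top",(503,262),.032),("rear-left bot",(497,256),.008),("joint12",(576,264),.032),("joint23",(642,265),.032),("j34",(698,266),.032),("front",(744,267),.032),("lip outer",(318,239),.014),("lip inner",(318,251),.014),("lip inner far",(783,262),.014),("board corner",(318,205),.008),("lip right inner",(700,334),.014)]: print(n,ray(uv,z))
E
```

```text
rear-left top [-23.  -84.5]
rear-left bot [-22.  -82.7]
joint12 [-22.5 -41.2]
joint23 [-22.8   2.9]
j34 [-23.2  46.4]
front [-23.7  88.6]
lip outer [ -32.7 -187.9]
lip inner [ -25.7 -188.2]
lip inner far [-25.3 149.8]
board corner [ -52.  -188.5]
lip right inner [29.1 72.3]
```

Call:
{"name": "jog_arm", "arguments": {
  "plan": "0 0.005 0.015 0 0 0; 0 0.01 0.035 0 0 0; 0 0.012 0.055 0 0 0; 0 0.012 0.073 0 0 0; 0 0.012 0.087 0 0 0; 0 0.012 0.096 0 0 0; 0 0.012 0.1 0 0 0; 0 0.012 0.1 0 0 0; 0 0.012 0.1 0 0 0"
}}

```text
time: 3.1
tool_pos: [0.546, -0.0838, 0.0202]
orientation: [-3.141, 0.001, -2.767]
contact_force: [0.0, -0.2, 0.8]
opening: 0.006
gripper_force: 0.0
```

Call:
{"name": "jog_arm", "arguments": {
  "plan": "0 0.003 0 0 0 0; 0 0.006 0 0 0 0; 0 0.009 0 0 0 0; 0 0.012 0 0 0 0; 0 0.015 0 0 0 0; 0 0.018 0 0 0 0; 0 0.021 0 0 0 0; 0 0.024 0 0 0 0; 0 0.027 0 0 0 0; 0 0.03 0 0 0 0; 0 0.033 0 0 0 0"
}}

```text
time: 4.02
tool_pos: [0.5336, -0.0526, 0.0196]
orientation: [-3.141, 0.0, -2.767]
contact_force: [1.0, -1.8, -0.3]
opening: -0.0
gripper_force: 1.1
```

```bash
python3 - <<'E'
from h import *
where([0,-.036,.019])
from bench import r
import cv2
w=r.get_image("side")
a=cv2.resize(w["pixels"][110:310,160:360],(600,600),interpolation=3)
cv2.imwrite("pics/s2.png",a[:,:,::-1])
E
```

```text
t 4.02 jig [-0.0017 -0.0981  0.0196] F [ 1.  -1.8 -0.3] shift [-0.0017  0.0621  0.0006] turn [-0.02  0.01  0.01]
```

View pics/s2.png

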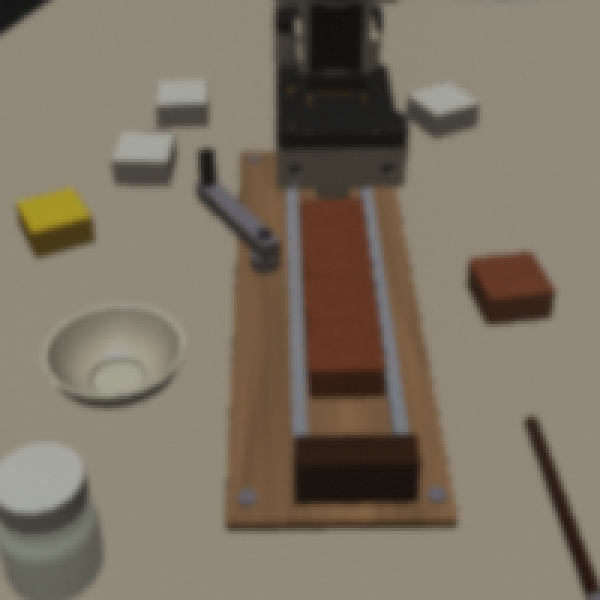

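The side view shows the fingertips just against the rear of the row at (335,193), with a force of about 2 N. The keeper is clear on the left. I'll push on along the rail.

Call:
{"name": "jog_arm", "arguments": {
  "plan": "0 0.0025 0 0 0 0; 0 0.005 0 0 0 0; 0 0.0075 0 0 0 0; 0 0.01 0 0 0 0; 0 0.0125 0 0 0 0; 0 0.015 0 0 0 0; 0 0.0175 0 0 0 0; 0 0.02 0 0 0 0; 0 0.0225 0 0 0 0; 0 0.025 0 0 0 0; 0 0.0275 0 0 0 0; 0 0.03 0 0 0 0"
}}

```text
time: 5.07
tool_pos: [0.5225, -0.0245, 0.0196]
orientation: [-3.142, -0.0, -2.767]
contact_force: [1.2, -2.7, -0.8]
opening: 0.005
gripper_force: 1.2
```

Call:
{"name": "jog_arm", "arguments": {
  "plan": "0 0.0025 0 0 0 0; 0 0.005 0 0 0 0; 0 0.0075 0 0 0 0; 0 0.01 0 0 0 0; 0 0.0125 0 0 0 0; 0 0.015 0 0 0 0; 0 0.017 0 0 0 0; 0 0.019 0 0 0 0; 0 0.02 0 0 0 0; 0 0.021 0 0 0 0; 0 0.022 0 0 0 0"
}}

```text
time: 5.98
tool_pos: [0.5145, -0.0042, 0.0196]
orientation: [3.142, -0.0, -2.767]
contact_force: [0.8, -1.9, 0.3]
opening: 0.007
gripper_force: 1.2
```

```bash
python3 - <<'E'
from h import *
where([0,-.036,.019])
E
```

```text
t 5.98 jig [-0.0018 -0.0461  0.0196] F [ 0.8 -1.9  0.3] shift [-0.0018  0.0101  0.0006] turn [ 0. -0. -0.]
```

Call:
{"name": "jog_arm", "arguments": {
  "plan": "0 0.001 0 0 0 0; 0 0.002 0 0 0 0; 0 0.003 0 0 0 0; 0 0.004 0 0 0 0; 0 0.005 0 0 0 0; 0 0.006 0 0 0 0; 0 0.007 0 0 0 0; 0 0.0075 0 0 0 0; 0 0.008 0 0 0 0"
}}

```text
time: 6.73
tool_pos: [0.5127, 0.0004, 0.0202]
orientation: [-3.138, -0.0, -2.766]
contact_force: [10.7, -28.7, -0.5]
opening: 0.003
gripper_force: 15.3
```

Call:
{"name": "jog_arm", "arguments": {
  "plan": "0 0.0007 0 0 0 0; 0 0.0014 0 0 0 0; 0 0.002 0 0 0 0; 0 0.002 0 0 0 0"
}}

```text
time: 7.07
tool_pos: [0.5125, 0.0006, 0.0206]
orientation: [-3.136, -0.001, -2.766]
contact_force: [14.4, -38.0, 0.7]
opening: 0.006
gripper_force: 20.5
```

Call:
{"name": "jog_arm", "arguments": {
  "plan": "0 -0.004 0 0 0 0; 0 -0.008 0 0 0 0; 0 -0.014 0 0 0 0; 0 -0.022 0 0 0 0; 0 -0.032 0 0 0 0; 0 -0.04 -0.01 0 0 0; 0 -0.047 -0.025 0 0 0; 0 -0.054 -0.045 0 0 0; -0.01 -0.06 -0.06 0 0 0; -0.03 -0.065 -0.065 0 0 0; -0.06 -0.067 -0.065 0 0 0; -0.09 -0.067 -0.065 0 0 0"
}}

```text
time: 8.07
tool_pos: [0.6206, -0.025, 0.0856]
orientation: [-3.142, 0.002, -2.768]
contact_force: [1.2, 0.0, -0.4]
opening: 0.005
gripper_force: 0.0
```

Call:
{"name": "jog_arm", "arguments": {
  "plan": "-0.025 0 0 0 0 0; -0.042 0 0 0 0 0; -0.045 0 0 0 0 0; -0.045 0 0 0 0 0"
}}

```text
time: 8.4
tool_pos: [0.6617, -0.0079, 0.0837]
orientation: [3.141, -0.001, -2.766]
contact_force: [-0.9, -0.2, -0.8]
opening: 0.004
gripper_force: 0.0
```

```bash
python3 - <<'E'
from h import *
where([.125,-.103,.042])
from bench import r
import cv2
a=r.get_image("side")["pixels"][110:310,160:360];b=r.get_image("scene")["pixels"][120:320,130:330]
a=cv2.resize(cv2.hconcat([b,a]),(800,400),interpolation=3)
cv2.imwrite("pics/s3.png",a[:,:,::-1])
E
```

```text
t 8.4 jig [ 0.1338 -0.1034  0.0837] F [-0.9 -0.2 -0.8] shift [0.0088 0.0004 0.0417] turn [ 0.01 -0.05  0.02]
```

View pics/s3.png

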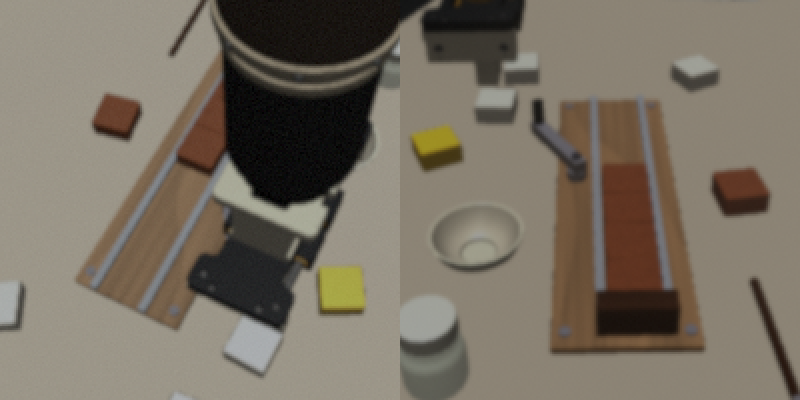

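Both views show the row against the stop, and the keeper is still swung out. I'll go down outside the pin and push it inward.

Call:
{"name": "jog_arm", "arguments": {
  "plan": "0 0 0.015 0 0 0; 0 0 0.032 0 0 0; 0 0 0.042 0 0 0; 0 0 0.042 0 0 0; 0.01 0 0.042 0 0 0; 0.02 -0.002 0.042 0 0 0; 0.025 -0.003 0.042 0 0 0; 0.03 -0.003 0.042 0 0 0; 0.035 -0.005 0.042 0 0 0; 0.04 -0.006 0.042 0 0 0; 0.045 -0.008 0.042 0 0 0; 0.05 -0.009 0.042 0 0 0"
}}

```text
time: 9.5
tool_pos: [0.6177, -0.0349, 0.0428]
orientation: [-3.141, 0.001, -2.767]
contact_force: [0.9, 0.3, -1.0]
opening: 0.002
gripper_force: 0.4
```

Call:
{"name": "jog_arm", "arguments": {
  "plan": "0.006 -0.002 0 0 0 0; 0.012 -0.004 0 0 0 0; 0.018 -0.005 0 0 0 0; 0.024 -0.005 0 0 0 0; 0.03 -0.005 0 0 0 0; 0.036 -0.004 0 0 0 0; 0.042 -0.003 0 0 0 0; 0.048 -0.001 0 0 0 0; 0.053 0.001 0 0 0 0; 0.059 0.005 0 0 0 0; 0.065 0.008 0 0 0 0; 0.065 0.008 0 0 0 0"
}}

```text
time: 10.5
tool_pos: [0.553, -0.0506, 0.0426]
orientation: [3.141, -0.0, -2.767]
contact_force: [0.2, 0.7, -0.3]
opening: 0.002
gripper_force: 0.0
```

```bash
python3 - <<'E'
from h import *
where([.0065,-.094,.042])
from bench import r
import cv2
a=r.get_image("side")["pixels"][110:310,160:360];b=r.get_image("wrist")["pixels"]
a=cv2.hconcat([cv2.resize(b,(480,360)),cv2.resize(a,(320,360),interpolation=3)])
cv2.imwrite("pics/s4.png",a[:,:,::-1])
E
```

```text
t 10.5 jig [ 0.017  -0.1033  0.0426] F [ 0.2  0.7 -0.3] shift [0.0105 0.0093 0.0006] turn [ 0.03 -0.01  0.  ]
```

View pics/s4.png

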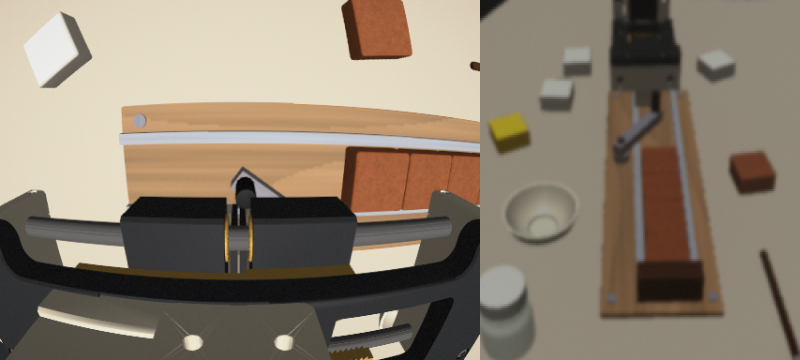

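The pin, at (245,185) in the wrist view, has come in over the channel, with θ about 0.6. I'll push a little further, then move behind the pin and push towards the stop.

Call:
{"name": "jog_arm", "arguments": {
  "plan": "0.006 0.005 0 0 0 0; 0.012 0.01 0 0 0 0; 0.006 0.009 0 0 0 0; 0 0.006 0 0 0 0; -0.002 -0.005 0 0 0 0; -0.001 -0.018 0 0 0 0; 0.005 -0.025 0 0 0 0; 0.018 -0.025 0 0 0 0; 0.028 -0.024 0 0 0 0; 0.03 -0.022 0 0 0 0; 0.03 -0.017 0 0 0 0; 0.03 -0.012 0 0 0 0"
}}

```text
time: 11.6
tool_pos: [0.5309, -0.073, 0.0428]
orientation: [-3.141, 0.001, -2.767]
contact_force: [0.4, 0.1, -0.1]
opening: 0.004
gripper_force: 0.0
```

Call:
{"name": "jog_arm", "arguments": {
  "plan": "0.002 0.005 0 0 0 0; 0.004 0.01 0 0 0 0; 0.006 0.015 0 0 0 0; 0.008 0.02 0 0 0 0; 0.01 0.025 0 0 0 0; 0.012 0.03 0 0 0 0; 0.014 0.035 0 0 0 0; 0.015 0.04 0 0 0 0; 0.016 0.043 0 0 0 0; 0.016 0.046 0 0 0 0; 0.016 0.048 0 0 0 0; 0.016 0.048 0 0 0 0"
}}

```text
time: 12.6
tool_pos: [0.4986, -0.0338, 0.0427]
orientation: [3.142, 0.001, -2.766]
contact_force: [0.6, -0.1, 1.0]
opening: 0.007
gripper_force: 0.0
```

```bash
python3 - <<'E'
from h import *
where([-.03,-.056,.042])
from bench import r
import cv2
a=r.get_image("side")["pixels"][110:310,160:360];b=r.get_image("wrist")["pixels"]
a=cv2.hconcat([cv2.resize(b,(480,360)),cv2.resize(a,(320,360),interpolation=3)])
cv2.imwrite("pics/s5.png",a[:,:,::-1])
E
```

```text
t 12.6 jig [-0.0274 -0.0678  0.0427] F [ 0.6 -0.1  1. ] shift [0.0026 0.0118 0.0007] turn [0.   0.04 0.02]
```

View pics/s5.png

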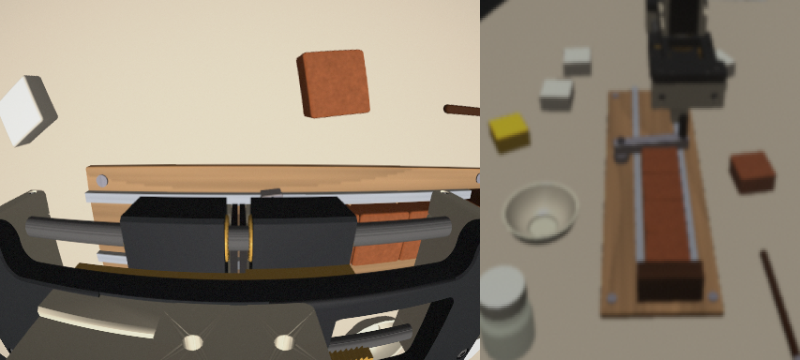

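The keeper is nearly square, with its bar at (650,142) in the side view. I'll finish gently until it meets its stop.

Call:
{"name": "jog_arm", "arguments": {
  "plan": "0.001 0.002 0 0 0 0; 0.002 0.004 0 0 0 0; 0.003 0.006 0 0 0 0; 0.003 0.008 0 0 0 0; 0.003 0.0095 0 0 0 0; 0.003 0.011 0 0 0 0; 0.003 0.011 0 0 0 0"
}}

```text
time: 13.28
tool_pos: [0.4916, -0.0261, 0.0427]
orientation: [-3.14, -0.001, -2.766]
contact_force: [3.2, -9.0, -1.5]
opening: 0.003
gripper_force: 4.9
```

Call:
{"name": "jog_arm", "arguments": {
  "plan": "0 0.001 0 0 0 0; 0 0.002 0 0 0 0; 0 0.002 0 0 0 0; 0 0.002 0 0 0 0"
}}

```text
time: 13.62
tool_pos: [0.4914, -0.0256, 0.0427]
orientation: [-3.139, -0.001, -2.766]
contact_force: [8.2, -20.1, -3.7]
opening: 0.003
gripper_force: 10.6
```

Call:
{"name": "jog_arm", "arguments": {
  "plan": "0 -0.003 0 0 0 0; 0 -0.006 0 0 0 0; 0 -0.012 0 0 0 0; 0 -0.022 0 0 0 0; 0 -0.035 -0.01 0 0 0; 0 -0.05 -0.03 0 0 0; 0 -0.07 -0.055 0 0 0; 0 -0.1 -0.08 0 0 0; 0 -0.13 -0.1 0 0 0; 0 -0.15 -0.11 0 0 0; 0 -0.15 -0.11 0 0 0; 0 -0.15 -0.11 0 0 0"
}}

```text
time: 14.62
tool_pos: [0.5461, -0.1642, 0.1529]
orientation: [-3.142, 0.001, -2.769]
contact_force: [-0.8, -0.6, -0.6]
opening: 0.01
gripper_force: 0.0
```

```bash
python3 - <<'E'
from h import *
where([0,0,.1])
from bench import r
import cv2
a=r.get_image("side")["pixels"][110:310,160:360];b=r.get_image("scene")["pixels"][120:320,130:330]
a=cv2.resize(cv2.hconcat([b,a]),(800,400),interpolation=3)
cv2.imwrite("pics/s6.png",a[:,:,::-1])
E
```

```text
t 14.62 jig [-0.0309 -0.2066  0.1529] F [-0.8 -0.6 -0.6] shift [-0.0304  0.2067  0.0529] turn [-0.    0.06 -0.13]
```

View pics/s6.png

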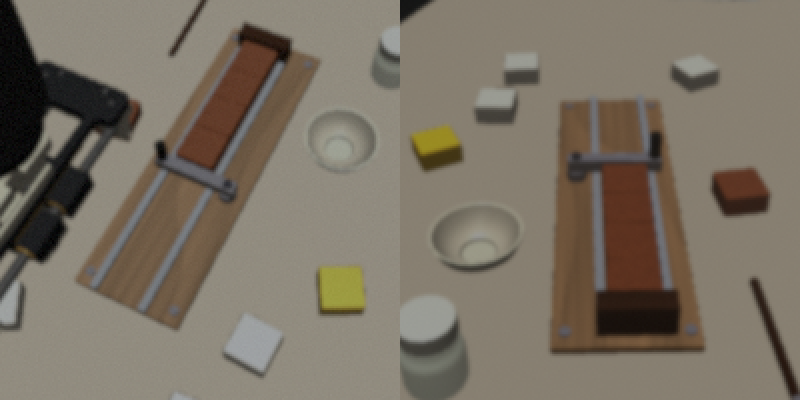

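Both views show the keeper square behind the row, the row against the stop, the gripper clear and the other things in place. I'm handing in the job.

```bash
python3 -c "
from bench import r
print(r.sign_off())"
```

```text
the job is handed in; nothing more can be done
None
```

I pushed the row home against the stop as one train, swung the keeper square behind it, withdrew the gripper and handed the job in at about 15 s; sign-off returned no verdict.

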